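# Sort the leftover turning parts into their trays

### The arm

A 6-joint arm with a two-finger parallel gripper is mounted at the origin on the work surface; the furniture and walls round the work are solid. World frame = base frame: x ahead of the robot, y to its left, z up, the work surface at z = 0. Lengths are in m, angles in rad, forces in N, time in s.
With the tool pointing down it reaches from about 0.275 to 0.825 m from the base axis. Payload 5.2 kg.
Tool frame: the origin (TCP) lies at the very end of the fingers, on their centre line; the grasp point (between the pads) lies 19 mm behind it; z points along the fingers, y is the line along which they close (so a half turn about z gives the same grasp; the last joint's range is limited). The gripper opens to 93 mm and grips with 3 to 60 N. Pads are 15 mm wide; open, the fingers measure 128 mm over their backs; the gripper's body (75 mm by 188 mm) begins 65 mm behind the grasp point.
Start: joints at [1.137, 0.259, 1.535, -0, 1.348, -0.203], TCP at [0.126, 0.535, 0.219] pointing down, gripper open.
Joint ranges: [-3.14, 3.14], [-0.91, 2.08], [0.19, 2.58], [-1.22, 4.36], [0.22, 2.71], [-3.12, 3.12]. Speed limits (rad/s): [2.57, 2.57, 3.14, 3.14, 3.14, 3.14].

### API

Orientations are given as a 3x3 rotation matrix whose columns are the frame's x, y, z axes.
In Python, from rig import env gives the robot as it stands. The module is installed in compiled form; this text tells all that it offers.
- The arm moves only by the tool arm_command, never from a script. Its argument "moves" is a list of rows, each a list of 3 entries, a list of its own where there are three numbers: the shift along the tool's x, y, z in cm, then the turn about the tool's z in rad, then the finger opening in cm, from 0 to 9.3. In form: [[[x, y, z], yaw, hand], ...]. A call has 1 to 20 rows; each row is the pose to reach, as a shift and turn from the pose commanded when the call began, along the tool's axes at that moment; what a row does not reach only later rows make up. A row lasts 1/8 s, in which the tool goes at most 62.5 mm and 10.7 degrees, less where a joint would pass 70% of its speed; a pose out of reach is approached as far as the arm can. A call with a gripper value outside its range is refused whole. The fingers move at their own pace and stop on an object; "force" is the grip in N (left out, the last holds). Time passes only in rows, so rows that repeat a pose let the fingers close. It gives the time, the measured TCP pose, the force, the opening and the grip force at its end, in the units of the state.
- env.state(): the state, without advancing time (a new reading comes with each control period).
- env.capture(name): name is "scene" or "top"; returns (picture, depth): 384x512x3 uint8, blue, green, red; 384x512 float32, m along the optical axis (not along the pixel's ray), 0 where there is no reading.
- env.camera_info(name): a dict with "K" (3x3 intrinsics, pixels), "R" (3x3) and "t" (3): a world point X has camera coordinates R X + t. Camera axes: x right, y down, z forward; pixel columns grow to the right and rows downward; lengths in m; the calibration is good to about 2 mm. A picture is of the moment at which its call begins. camera_info takes no time and is no camera call.
- env.close_job(): hands the job in; it is judged then, once.
The state is a dict: "t": time; "qpos": joint angles; "qd": joint speeds; "joint_torque": joint torques, N m; "position": TCP position; "ee_rot": TCP orientation; "wrist_force": force on the tool from outside, world axes, zero at the start; "ft_torque": the same for the moment, N m; "finger_gap": finger opening in m; "grasp_force": force on a finger pad.
Only numpy, scipy, OpenCV 4.12 (cv2) and the standard library are available. Lean on these libraries where they do the work, as an engineer would, in place of code of your own. Each camera call takes 0.05 s, during which the arm holds its last target. There are 200 camera calls.

### The job

Put the loose parts away: stand the two spring collets upright in the pockets of the timber block, one in each; lay the large nut flat in the larger bay of the divided tray and the small nut flat in its smaller bay; and lay the round bar lengthwise on the floor of the lined tray without a divider. Leave the vee block and the red key bar where they are.

Things in the scene. Friction and masses are not known exactly. Their poses are not given: they have to be found in the camera images.
- collet_a: spring collet, bright steel, standing upright on its thin end: 47 tall, head (upper end) 34 x 33 across, narrower stem below. Origin at the centre of its underside, z up along its axis. Interchangeable with collet_b.
- collet_b: a second spring collet, the same as collet_a; origin and axes likewise.
- large_nut: the larger hexagon nut, plain bright steel, lying flat: 28 across corners (along its x), 24 across flats (its flats face along its y and every 60 degrees from there), 19 high. Origin at the centre of its underside, z up.
- small_nut: the smaller hexagon nut, blackened steel, lying flat: 22 across corners (along its x), 19 across flats (its flats face along its y and every 60 degrees), 15 high. Origin at the centre of its underside, z up.
- bar: short bright round steel bar lying on the bench: 17 diameter, 125 long along its y; it does not roll. Origin under its middle, at the underside, z up.
- collet_block: light timber block, fixed to the bench, 76 (x) x 144 (y) x 24 high, with two round blind pockets in its top, 50 wide and 14 deep (pocket floor 10 above the bench), centred at y = -34 and y = +34 on its x = 0 line. Origin at the centre of its underside, z up.
- nut_tray: low steel tray with one cross divider, fixed to the bench: outside 100 (x) x 150 (y) x 20 high, walls and floor 3. The divider (3 thick, as high as the walls) runs along x at y = +19.5, so the larger bay is 90 long, from y = -72 to +18 (middle y = -27), and the smaller bay is 51 long, from y = +21 to +72 (middle y = +46.5); both are 94 wide in x. Origin at the centre of its underside, z up.
- bar_tray: low steel tray without divider, with a dark lining, fixed to the bench: outside 96 (x) x 170 (y) x 18 high, walls and floor 3, so inside 90 x 164. Long side along its y. Origin at the centre of its underside, z up.
- vee_block: bystander, to be left alone: bright steel block with a vee in its top, 50 (x) x 60 (y) x 42 high. Origin at the centre of its underside.
- key_bar: bystander, to be left alone: dull red painted square-edged bar, 18 (x) x 75 (y) x 12 high. Origin at the centre of its underside.
Not all that is in view belongs to the job. Leave any brown or yellow look-alike of the bar alone.

How it is judged:
At the end, for the whole second after the job is handed in: A collet stands upright (within 0.15 rad) on each pocket's floor, either order; the large nut lies flat in the larger bay, the small nut flat in the smaller bay; the bar lies level in the bar tray, within 0.4 rad of its long direction; all at rest ((((x of collet_a in the frame of collet_block between -0.014 and 0.014 m and y of collet_a in the frame of collet_block between -0.048 and -0.02 m and z of collet_a in the frame of collet_block between 0.006 and 0.014 m and angle between collet_a's own z axis and vertical below 0.15 rad) and (x of collet_b in the frame of collet_block between -0.014 and 0.014 m and y of collet_b in the frame of collet_block between 0.02 and 0.048 m and z of collet_b in the frame of collet_block between 0.006 and 0.014 m and angle between collet_b's own z axis and vertical below 0.15 rad)) or ((x of collet_a in the frame of collet_block between -0.014 and 0.014 m and y of collet_a in the frame of collet_block between 0.02 and 0.048 m and z of collet_a in the frame of collet_block between 0.006 and 0.014 m and angle between collet_a's own z axis and vertical below 0.15 rad) and (x of collet_b in the frame of collet_block between -0.014 and 0.014 m and y of collet_b in the frame of collet_block between -0.048 and -0.02 m and z of collet_b in the frame of collet_block between 0.006 and 0.014 m and angle between collet_b's own z axis and vertical below 0.15 rad))) and x of large_nut in the frame of nut_tray between -0.037 and 0.037 m and y of large_nut in the frame of nut_tray between -0.064 and 0.01 m and z of large_nut in the frame of nut_tray between 0 and 0.026 m and (angle between large_nut's own z axis and vertical below 0.2 rad or angle between large_nut's own z axis and vertical above 2.94 rad) and x of small_nut in the frame of nut_tray between -0.037 and 0.037 m and y of small_nut in the frame of nut_tray between 0.028 and 0.065 m and z of small_nut in the frame of nut_tray between 0 and 0.026 m and (angle between small_nut's own z axis and vertical below 0.2 rad or angle between small_nut's own z axis and vertical above 2.94 rad) and x of bar in the frame of bar_tray between -0.045 and 0.045 m and y of bar in the frame of bar_tray between -0.026 and 0.026 m and z of bar in the frame of bar_tray between 0 and 0.024 m and angle between bar's own y axis and vertical between 1.46 and 1.68 rad and angle between the y axis of bar and the y axis of bar_tray, either way round below 0.4 rad and linear speed of each of collet_a, collet_b, large_nut, small_nut, bar below 0.02 m/s); the robot touches nothing.
It fails at once if the vee block is pushed more than 20 mm from its place (distance of vee_block from where it was at the start of the episode above 0.02 m).
It fails at once if the red key bar is pushed more than 20 mm from its place (distance of key_bar from where it was at the start of the episode above 0.02 m).
It also fails if it takes over 115 s, if anything falls off the work surface, if the arm or the gripper's body presses on something with over 40 N, if the wrist force passes 120 N, or if a joint passes its speed limit or range.

## Working session

There is one attempt and no reset: what is moved stays moved. The work goes in short steps, Python scripts to look and compute and a tool call to move; the robot and the scene stay as the last step left them, time stands still between calls to the robot, and variables do not carry over. Pictures are saved under pics/ and viewed, at most 14 in all, crops included, and the job is handed in when it is done.

Besides the shell and the picture viewer there is one more tool, called after "Emit:" by a JSON object that holds its "name" and its "arguments", one argument or row to a line. arm_command: Moves the arm, as the interface text tells. Its arguments: {"type":"object","properties":{"moves":{"type":"array"},"force":{"type":"number"}},"required":["moves"]}

```bash
mkdir -p pics; ls; python3 - <<'E'
from rig import env
import cv2,numpy as np
s=env.state();print(s['t'],s['position'],s['ee_rot'],s['finger_gap'])
for n in("scene","top"):
    p,d=env.capture(n);cv2.imwrite(f"pics/{n}0.png",p);np.save(f"pics/{n}0.npy",d)
    c=env.camera_info(n);print(n,c, -c['R'].T@c['t'])
E
```

```text
pics
0.0 [0.12556614 0.53491557 0.21781097] [[-9.73478249e-01  2.28778267e-01 -7.76882441e-04]
 [ 2.28779280e-01  9.73476885e-01 -1.67185043e-03]
 [ 3.73794055e-04 -1.80524463e-03 -9.99998301e-01]] 0.0929759879216891
scene {'K': array([[457.84081186,   0.        , 256.51543924],
       [  0.        , 457.84081186, 199.86002135],
       [  0.        ,   0.        ,   1.        ]]), 'R': array([[ 0.90883288, -0.41702619, -0.01058098],
       [-0.25990388, -0.54620904, -0.79630751],
       [ 0.32630166,  0.72646049, -0.60479946]]), 't': array([-0.43179329,  0.16492682,  1.15566022])} [ 0.05819921 -0.92952608  0.82570635]
top {'K': array([[353.84536733,   0.        , 257.16160599],
       [  0.        , 353.84536733, 193.61628621],
       [  0.        ,   0.        ,   1.        ]]), 'R': array([[ 0.00862878, -0.99994024,  0.00671246],
       [-0.98171021, -0.00974779, -0.19013165],
       [ 0.19018572, -0.00494909, -0.98173566]]), 't': array([0.01080852, 0.48779859, 0.98459123])} [0.2915284  0.02043566 1.05928171]
```

View pics/scene0.png

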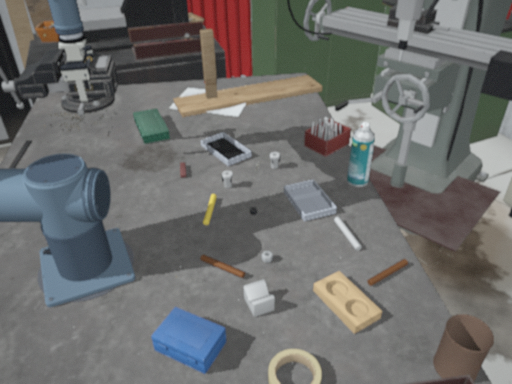

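View pics/top0.png

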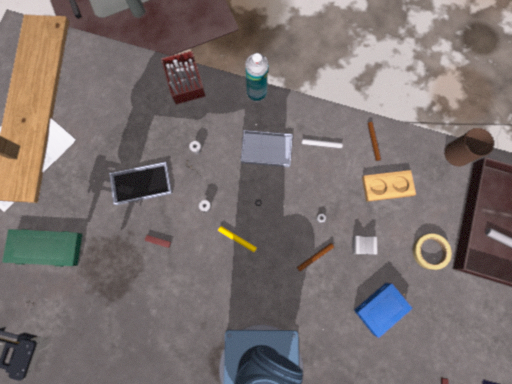

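The scene view shows everything. In the top view the parts are:
- **Collets:** (195,146) and (204,205)
- **Large nut:** (321,217)
- **Small nut:** (258,202)
- **Bar:** (322,142)
- **Collet block:** (389,185)
- **Nut tray:** (267,147), with the divider near its right end
- **Bar tray:** (141,183)
- **Vee block:** (366,245)
- **Key bar:** (158,240)

Next I'll measure them from depth in both views.

```bash
cat > h.py <<'E'
import numpy as np,cv2
from rig import env
def cloud(n,d):
    c=env.camera_info(n);v,u=np.mgrid[:384,:512]
    P=np.stack([u*d,v*d,d],-1)@np.linalg.inv(c['K']).T
    P=(P-c['t'])@c['R'];P[d<=0]=np.nan;return P
def proj(n,X):
    c=env.camera_info(n);p=c['K']@(c['R']@np.asarray(X)+c['t']);return p[:2]/p[2]
E
cat > m.py <<'E'
from h import *
O=dict(colA=(195,146,14),colB=(204,205,14),lnut=(321,217,11),snut=(258,202,9),bar=(322,142,25),block=(389,185,32),ntray=(267,147,32),btray=(141,183,38),vee=(366,245,18),key=(158,240,17))
D={n:np.load(f"pics/{n}0.npy") for n in("top","scene")}
C={n:cloud(n,D[n]) for n in D}
for k,(u,v,r) in O.items():
    P0=C['top'][v,u]
    rad=r*.0029
    for n in C:
        P=C[n].reshape(-1,3);P=P[~np.isnan(P).any(1)]
        near=P[np.hypot(*(P-P0)[:,:2].T)<rad+.012]
        g=np.percentile(near[:,2],15);Q=near[near[:,2]>0.006]
        if len(Q)<4: print(k,n,'few',g);continue
        zt=np.percentile(Q[:,2],97);T=Q[Q[:,2]>zt-.006]
        (c,wh,a)=cv2.minAreaRect((T[:,:2]*1000).astype(np.float32))
        print(k,n,len(Q),'ground%.4f'%np.median(near[near[:,2]<.006][:,2]) if (near[:,2]<.006).any() else '','top%.4f'%zt,'c',np.round(c,1),np.round(wh,1),'ang%.1f'%a, 'mean',np.round(T[:,:2].mean(0)*1000,1))
E
python3 m.py
python3 - <<'E'
import cv2
p=cv2.imread('pics/top0.png')
cv2.imwrite('pics/topc.png',cv2.resize(p[115:265,100:425],None,fx=2.46,fy=2.46,interpolation=cv2.INTER_CUBIC))
E
```

```text
colA top 120 ground-0.0016 top0.0503 c [632.2 202.2] [28.2 32.3] ang47.9 mean [631.9 202.5]
colA scene 124 ground-0.0011 top0.0503 c [631.8 201. ] [29.1 29.2] ang63.5 mean [631.6 200.1]
colB top 111 ground-0.0019 top0.0508 c [453.2 167.9] [29.  30.5] ang46.1 mean [453.  167.1]
colB scene 146 ground-0.0013 top0.0498 c [452.9 167.3] [35.1 32.3] ang79.0 mean [452.3 165.9]
lnut top 52 ground-0.0015 top0.0227 c [ 423.3 -175.6] [23.1 19.9] ang68.6 mean [ 423.2 -174.8]
lnut scene 90 ground-0.0011 top0.0222 c [ 420.5 -178.2] [25.5 23.3] ang42.1 mean [ 421.8 -177.8]
snut top 30 ground-0.0018 top0.0179 c [468.   11.1] [19.5 18.3] ang33.7 mean [467.9  11.2]
snut scene 40 ground-0.0012 top0.0175 c [468.5   9.7] [18.8 17.5] ang74.8 mean [468.7  10.3]
bar top 223 ground-0.0016 top0.0199 c [ 656.6 -184.2] [124.2  15.2] ang84.8 mean [ 656.5 -182.8]
bar scene 238 ground-0.0011 top0.0195 c [ 654.9 -185. ] [125.7  17.2] ang83.8 mean [ 655.2 -188.2]
block top 1300 ground-0.0016 top0.0277 c [ 523.3 -382. ] [ 76.7 145.7] ang7.1 mean [ 522.9 -381.8]
block scene 2104 ground-0.0012 top0.0271 c [ 550.9 -377.9] [136.4 147. ] ang7.9 mean [ 522.8 -386.7]
ntray top 482 ground0.0001 top0.0254 c [637.4 -12.3] [151.3 102.4] ang85.5 mean [636.2 -10.3]
ntray scene 742 ground0.0002 top0.0245 c [637.1 -13.5] [155.9 103.2] ang85.5 mean [637.9 -16. ]
btray top 618 ground-0.0006 top0.0228 c [523.6 367.9] [ 98.  171.9] ang12.8 mean [522.8 367.1]
btray scene 498 ground-0.0002 top0.0225 c [523.8 367.7] [ 99.1 176.1] ang11.9 mean [524.4 362.7]
vee top 419 ground-0.0016 top0.0446 c [ 343.9 -296.5] [48.3 61.2] ang0.5 mean [ 343.6 -296.1]
vee scene 744 ground-0.0014 top0.0436 c [ 343.5 -297.9] [63.8 49.5] ang88.3 mean [ 343.  -297.5]
key top 160 ground-0.0016 top0.0162 c [350.9 307.3] [74.1 17.8] ang74.0 mean [350.4 305.8]
key scene 81 ground-0.0014 top0.0164 c [351.4 305.4] [78.8 16.7] ang72.8 mean [350.2 303. ]
```

View pics/topc.png

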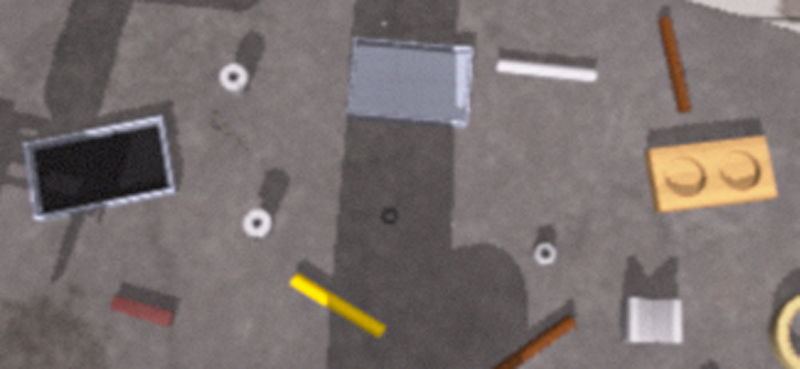

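```bash
cat >> h.py <<'E'
def shift(x,y,z,th=None,s=None):
    "world target (mm, closing-line angle deg) -> tool-axis shift cm, turn rad"
    s=s or env.state();R=s['ee_rot'];a=np.arctan2(R[1,1],R[0,1])
    d=np.array([x,y,z])/10-s['position']*100
    ty=np.array([np.cos(a),np.sin(a)]);tx=np.array([-np.sin(a),np.cos(a)])
    t=0 if th is None else (a-np.radians(th)+np.pi/2)%np.pi-np.pi/2
    return np.round([d[:2]@tx,d[:2]@ty,-d[2]],2),round(t,3)
E
python3 - <<'E'
from h import *
for n in("top","scene"):
    P=cloud(n,np.load(f"pics/{n}0.npy")).reshape(-1,3)
    P=P[~np.isnan(P).any(1)]*1000
    a=np.radians(85.5);u=np.array([np.cos(a),np.sin(a)]);w=np.array([np.sin(a),-np.cos(a)])
    q=P[:,:2]-[637.3,-12.8];y=q@u;x=q@w
    m=(abs(x)<40)&(abs(y)<66);h=P[:,2]
    print(n,[(int(b),round(float(np.percentile(h[m&(abs(y-b)<2)],80)),1)) for b in range(-64,66,4)])
    a=np.radians(97.3);u=np.array([np.cos(a),np.sin(a)]);w=np.array([np.sin(a),-np.cos(a)])
    q=P[:,:2]-[523.3,-382.];y=q@u;x=q@w
    m=(abs(x)<32)&(abs(y)<66)&(h<18)&(h>0)
    for sg in(-1,1): print('pocket',sg,np.round([x[m&(y*sg>0)].mean(),y[m&(y*sg>0)].mean(),np.median(h[m&(y*sg>0)])],1))
print(shift(453,167.5,150,0))
E
```

```text
top [(-64, 4.9), (-60, 4.7), (-56, 4.7), (-52, 4.7), (-48, 5.8), (-44, 5.2), (-40, 4.8), (-36, 5.6), (-32, 5.0), (-28, 4.9), (-24, 5.1), (-20, 4.4), (-16, 4.7), (-12, 4.9), (-8, 4.3), (-4, 5.0), (0, 5.3), (4, 4.7), (8, 5.0), (12, 4.8), (16, 5.2), (20, 21.6), (24, 5.0), (28, 4.3), (32, 5.1), (36, 4.7), (40, 5.3), (44, 5.0), (48, 5.0), (52, 5.4), (56, 4.5), (60, 5.4), (64, 4.2)]
pocket -1 [  1.8 -38.9  10.6]
pocket 1 [ 1.7 29.9 10.5]Traceback (most recent call last):
  File "<stdin>", line 8, in <module>
    return _quantile_unchecked(
        a, q, axis, out, overwrite_input, method, keepdims, weights)
    return _ureduce(a,
                    func=_quantile_ureduce_func,
    ...<5 lines>...
                    overwrite_input=overwrite_input,
                    method=method)
    r = func(a, **kwargs)
    result = _quantile(arr,
                       quantiles=q,
    ...<2 lines>...
                       out=out,
                       weights=wgt)
    slices_having_nans = np.isnan(arr[-1, ...])
                                  ~~~^^^^^^^^^
IndexError: index -1 is out of bounds for axis 0 with size 0
```

```bash
python3 -c "
from h import *
print(shift(453,167.5,150,0))"
```

```text
(array([-40.28, -28.28,   6.79]), np.float64(1.34))
```

Emit:
{"name": "arm_command", "arguments": {
  "moves": [
    [[-40.3, -28.3, 6.8], 1.34, 8],
    [[-40.3, -28.3, 6.8], 1.34, 8],
    [[-40.3, -28.3, 6.8], 1.34, 8],
    [[-40.3, -28.3, 6.8], 1.34, 8],
    [[-40.3, -28.3, 6.8], 1.34, 8],
    [[-40.3, -28.3, 6.8], 1.34, 8],
    [[-40.3, -28.3, 6.8], 1.34, 8],
    [[-40.3, -28.3, 6.8], 1.34, 8],
    [[-40.3, -28.3, 6.8], 1.34, 8],
    [[-40.3, -28.3, 6.8], 1.34, 8],
    [[-40.3, -28.3, 6.8], 1.34, 8],
    [[-40.3, -28.3, 6.8], 1.34, 8],
    [[-40.3, -28.3, 6.8], 1.34, 8]
  ],
  "force": 20
}}

```text
t: 1.72
position: [0.4529, 0.1686, 0.1509]
ee_rot: [[-0.002, 1.0, 0.0], [1.0, 0.002, 0.0], [0.0, 0.0, -1.0]]
wrist_force: [-0.1, 0.7, -1.3]
finger_gap: 0.0797
grasp_force: 0.0
```

Emit:
{"name": "arm_command", "arguments": {
  "moves": [
    [[-0.1, 0, 5], 0, 8],
    [[-0.1, 0, 9], 0, 8],
    [[-0.1, 0, 12], 0, 8],
    [[-0.1, 0, 12.9], 0, 8],
    [[-0.1, 0, 12.9], 0, 8],
    [[-0.1, 0, 12.9], 0, 2.5],
    [[-0.1, 0, 12.9], 0, 2.5],
    [[-0.1, 0, 12.9], 0, 2.5],
    [[-0.1, 0, 12.9], 0, 2.5],
    [[-0.1, 0, 12.9], 0, 2.5],
    [[-0.1, 0, 12.9], 0, 2.5],
    [[-0.1, 0, 12.9], 0, 2.5]
  ]
}}

```text
t: 3.22
position: [0.4533, 0.1667, 0.0217]
ee_rot: [[0.0, 1.0, -0.0], [1.0, -0.0, 0.0], [0.0, -0.0, -1.0]]
wrist_force: [-0.4, 0.4, 1.4]
finger_gap: 0.0313
grasp_force: 20.0
```

Emit:
{"name": "arm_command", "arguments": {
  "moves": [
    [[0, 0, -4], 0, 2.5],
    [[0, 0, -10], 0, 2.5],
    [[-58.3, 7.4, -10], -0.125, 2.5],
    [[-58.3, 7.4, -10], -0.125, 2.5],
    [[-58.3, 7.4, -10], -0.125, 2.5],
    [[-58.3, 7.4, -10], -0.125, 2.5],
    [[-58.3, 7.4, -10], -0.125, 2.5],
    [[-58.3, 7.4, -10], -0.125, 2.5],
    [[-58.3, 7.4, -10], -0.125, 2.5],
    [[-58.3, 7.4, -10], -0.125, 2.5],
    [[-58.3, 7.4, -10], -0.125, 2.5],
    [[-58.3, 7.4, -10], -0.125, 2.5],
    [[-58.3, 7.4, -10], -0.125, 2.5],
    [[-58.3, 7.4, -10], -0.125, 2.5]
  ]
}}

```text
t: 4.97
position: [0.527, -0.415, 0.121]
ee_rot: [[-0.125, 0.992, -0.001], [0.992, 0.125, 0.002], [0.002, -0.001, -1.0]]
wrist_force: [0.0, 1.4, 0.0]
finger_gap: 0.0314
grasp_force: 20.0
```

```bash
python3 - <<'E'
from h import *
s=env.state();print(s['position'],s['finger_gap'],s['grasp_force'],s['wrist_force'])
print(shift(527.4,-415.7,33,7.1))
p,d=env.capture("scene");cv2.imwrite("pics/s1.png",cv2.resize(p[190:360,260:460],None,fx=3,fy=3))
E
```

```text
[ 0.52703885 -0.41496145  0.12103469] 0.03136298231522089 19.99999167805072 [0.0150574  1.37121268 0.04295857]
(array([-0.08,  0.03,  8.8 ]), np.float64(0.001))
```

View pics/s1.png

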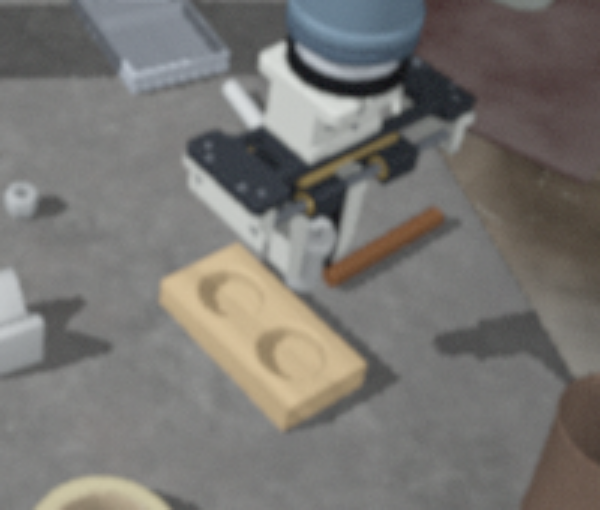

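The collet is held upright above the block (gripper at about (310,260) in the crop), so I'll lower it into the far pocket.

Emit:
{"name": "arm_command", "arguments": {
  "moves": [
    [[-0.1, 0, 4], 0, 2.5],
    [[-0.1, 0, 7], 0, 2.5],
    [[-0.1, 0, 8.5], 0, 2.5],
    [[-0.1, 0, 8.9], 0, 2.5],
    [[-0.1, 0, 8.9], 0, 2.5],
    [[-0.1, 0, 8.9], 0, 2.5],
    [[-0.1, 0, 8.9], 0, 5],
    [[-0.1, 0, 8.9], 0, 5],
    [[-0.1, 0, 8.9], 0, 5],
    [[-0.1, 0, 8.9], 0, 5.5],
    [[-0.1, 0, 6], 0, 5.5],
    [[-0.1, 0, 1], 0, 5.5],
    [[-0.1, 0, -3], 0, 5.5],
    [[-0.1, 0, -3], 0, 5.5]
  ]
}}

```text
t: 6.78
position: [0.5292, -0.4191, 0.1562]
ee_rot: [[-0.125, 0.992, 0.006], [0.992, 0.125, -0.006], [-0.007, 0.005, -1.0]]
wrist_force: [-0.2, -0.2, -0.1]
finger_gap: 0.0551
grasp_force: 0.0
```

```bash
python3 - <<'E'
from h import *
print(env.state()['finger_gap'])
print(shift(422,-176.5,120,0))
E
```

```text
0.055075611974790835
(array([25.41, -7.61,  3.62]), np.float64(0.125))
```

Emit:
{"name": "arm_command", "arguments": {
  "moves": [
    [[25.2, -7.4, 0], 0.125, 5],
    [[25.2, -7.4, 3.1], 0.125, 5],
    [[25.2, -7.4, 3.1], 0.125, 5],
    [[25.2, -7.4, 3.1], 0.125, 5],
    [[25.2, -7.4, 3.1], 0.125, 5],
    [[25.2, -7.4, 3.1], 0.125, 5],
    [[25.2, -7.4, 3.1], 0.125, 5],
    [[25.2, -7.4, 3.1], 0.125, 5]
  ]
}}

```text
t: 7.78
position: [0.4236, -0.1781, 0.1208]
ee_rot: [[0.001, 1.0, 0.001], [1.0, -0.001, -0.001], [-0.001, 0.001, -1.0]]
wrist_force: [-0.1, 0.4, 0.3]
finger_gap: 0.0502
grasp_force: 0.0
```

```bash
python3 - <<'E'
from h import *
s=env.state();print(s['position'],shift(422,-176.5,3,0))
p,d=env.capture("scene");cv2.imwrite("pics/s2.png",cv2.resize(p[190:360,220:460],None,fx=3,fy=3))
P=cloud("scene",d).reshape(-1,3);P=P[~np.isnan(P).any(1)]*1000
q=P[(np.hypot(P[:,0]-527,P[:,1]+416)<30)&(P[:,2]>45)];print(len(q),q.mean(0) if len(q) else '',np.percentile(q[:,2],95) if len(q) else '')
E
```

```text
[ 0.42355842 -0.17805116  0.12076582] (array([ 0.15, -0.16, 11.78]), np.float64(-0.001))
189 [ 525.56022798 -419.30744754   55.70657395] 59.390786745319495
```

View pics/s2.png

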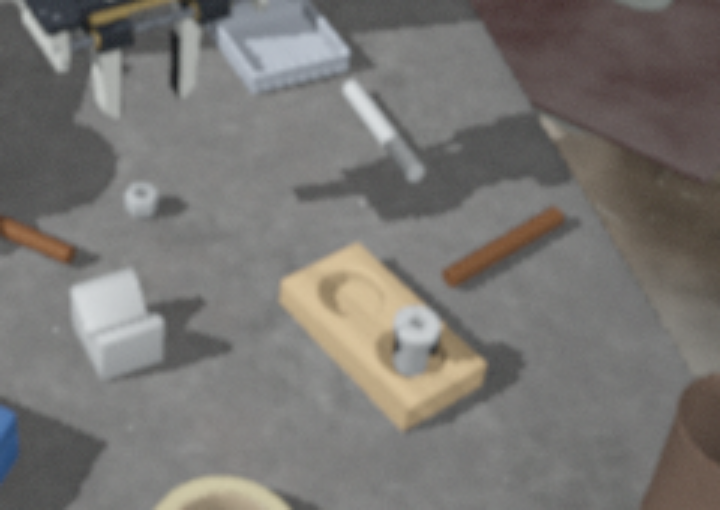

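The collet stands in its pocket (crop (415,345), top at about 59 mm as measured). Next is the large nut.

Emit:
{"name": "arm_command", "arguments": {
  "moves": [
    [[0, -0.1, 5], 0, 5],
    [[0, -0.1, 9], 0, 5],
    [[0, -0.1, 11], 0, 5],
    [[0, -0.1, 11.7], 0, 5],
    [[0, -0.1, 11.7], 0, 5],
    [[0, -0.1, 11.7], 0, 1.5],
    [[0, -0.1, 11.7], 0, 1.5],
    [[0, -0.1, 11.7], 0, 1.5],
    [[0, -0.1, 11.7], 0, 1.5],
    [[0, -0.1, 11.7], 0, 1.5],
    [[0, -0.1, 11.7], 0, 1.5]
  ]
}}

```text
t: 9.2
position: [0.422, -0.1767, 0.0042]
ee_rot: [[-0.0, 1.0, 0.001], [1.0, 0.0, -0.001], [-0.001, 0.001, -1.0]]
wrist_force: [-0.4, 0.3, 5.4]
finger_gap: 0.0247
grasp_force: 20.0
```

Emit:
{"name": "arm_command", "arguments": {
  "moves": [
    [[0, 0, -4], 0, 1.5],
    [[0, 0, -9], 0, 1.5],
    [[13.7, 21.3, -9], 0.079, 1.5],
    [[13.7, 21.3, -9], 0.079, 1.5],
    [[13.7, 21.3, -9], 0.079, 1.5],
    [[13.7, 21.3, -9], 0.079, 1.5],
    [[13.7, 21.3, -9], 0.079, 1.5],
    [[13.7, 21.3, -9], 0.079, 1.5],
    [[13.7, 21.3, -9], 0.079, 1.5],
    [[13.7, 21.3, -9], 0.079, 1.5]
  ]
}}

```text
t: 10.45
position: [0.6338, -0.0405, 0.094]
ee_rot: [[0.081, 0.997, -0.0], [0.997, -0.081, -0.0], [-0.0, -0.0, -1.0]]
wrist_force: [0.6, 0.4, -0.5]
finger_gap: 0.0248
grasp_force: 20.0
```

Emit:
{"name": "arm_command", "arguments": {
  "moves": [
    [[0, 0.1, 4], 0, 1.5],
    [[0, 0.1, 7], 0, 1.5],
    [[0, 0.1, 8.3], 0, 1.5],
    [[0, 0.1, 8.6], 0, 1.5],
    [[0, 0.1, 8.6], 0, 1.5],
    [[0, 0.1, 8.6], 0, 3.8],
    [[0, 0.1, 8.6], 0, 3.8],
    [[0, 0.1, 8.6], 0, 3.8],
    [[0, 0.1, 5], 0, 3.8],
    [[0, 0.1, 0], 0, 4],
    [[0, 0.1, -2], 0, 4],
    [[0, 0.1, -2], 0, 4]
  ]
}}

```text
t: 11.95
position: [0.637, -0.0398, 0.1159]
ee_rot: [[0.079, 0.997, 0.004], [0.997, -0.079, -0.001], [-0.001, 0.005, -1.0]]
wrist_force: [0.7, -0.6, 0.6]
finger_gap: 0.04
grasp_force: 0.0
```

```bash
python3 - <<'E'
from h import *
print(shift(468.2,10.5,80,0))
E
```

```text
(array([  3.68, -17.23,   3.59]), np.float64(-0.079))
```

Emit:
{"name": "arm_command", "arguments": {
  "moves": [
    [[3.7, -17.1, 0], -0.079, 4.5],
    [[3.7, -17.1, 0], -0.079, 4.5],
    [[3.7, -17.1, 0], -0.079, 4.5],
    [[3.7, -17.1, 3.5], -0.079, 4.5],
    [[3.7, -17.1, 3.5], -0.079, 4.5],
    [[3.7, -17.1, 3.5], -0.079, 4.5],
    [[3.7, -17.1, 3.5], -0.079, 4.5],
    [[3.7, -17.1, 3.5], -0.079, 4.5]
  ]
}}

```text
t: 12.95
position: [0.4688, 0.0106, 0.0791]
ee_rot: [[0.0, 1.0, 0.001], [1.0, -0.0, -0.0], [-0.0, 0.001, -1.0]]
wrist_force: [0.1, -0.3, 0.1]
finger_gap: 0.0453
grasp_force: 0.0
```

```bash
python3 - <<'E'
from h import *
print(shift(468.2,10.5,3,0))
p,d=env.capture("scene");cv2.imwrite("pics/s3.png",cv2.resize(p[170:240,230:380],None,fx=4,fy=4))
E
```

```text
(array([-0.01, -0.06,  7.61]), np.float64(-0.0))
```

View pics/s3.png

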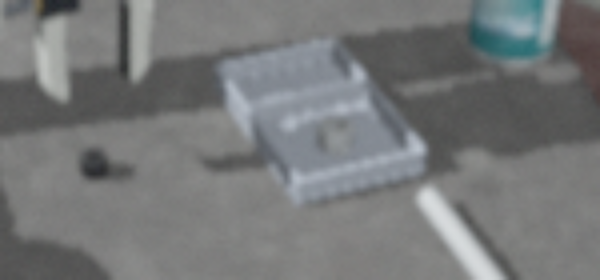

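The large nut lies in the larger bay (crop (335,135)), with the divider behind it. Now I'll grasp the small nut.

Emit:
{"name": "arm_command", "arguments": {
  "moves": [
    [[0, 0, 4], 0, 4.5],
    [[0, 0, 6.5], 0, 4.5],
    [[0, 0, 7.6], 0, 4.5],
    [[0, 0, 7.6], 0, 4.5],
    [[0, 0, 7.6], 0, 1],
    [[0, 0, 7.6], 0, 1],
    [[0, 0, 7.6], 0, 1],
    [[0, 0, 7.6], 0, 1],
    [[0, 0, 7.6], 0, 1],
    [[0, 0, 7.6], 0, 1]
  ]
}}

```text
t: 14.25
position: [0.4685, 0.0108, 0.0032]
ee_rot: [[-0.0, 1.0, 0.001], [1.0, 0.0, -0.0], [-0.0, 0.001, -1.0]]
wrist_force: [-1.0, 0.4, 4.8]
finger_gap: 0.0185
grasp_force: 20.0
```

Emit:
{"name": "arm_command", "arguments": {
  "moves": [
    [[0, 0, -4], 0, 1],
    [[0, 0, -9], 0, 1],
    [[2.3, 17.3, -9], 0.079, 1],
    [[2.3, 17.3, -9], 0.079, 1],
    [[2.3, 17.3, -9], 0.079, 1],
    [[2.3, 17.3, -9], 0.079, 1],
    [[2.3, 17.3, -9], 0.079, 1],
    [[2.3, 17.3, -9], 0.079, 1],
    [[2.3, 17.3, -9], 0.079, 1]
  ]
}}

```text
t: 15.38
position: [0.6402, 0.0337, 0.0931]
ee_rot: [[0.079, 0.997, -0.0], [0.997, -0.079, -0.0], [-0.0, -0.0, -1.0]]
wrist_force: [-0.3, -0.1, -0.0]
finger_gap: 0.0189
grasp_force: 20.0
```

Emit:
{"name": "arm_command", "arguments": {
  "moves": [
    [[0, 0, 4], 0, 1],
    [[0, 0, 7], 0, 1],
    [[0, 0, 8.3], 0, 1],
    [[0, 0, 8.6], 0, 1],
    [[0, 0, 8.6], 0, 1],
    [[0, 0, 8.6], 0, 3.3],
    [[0, 0, 8.6], 0, 3.3],
    [[0, 0, 8.6], 0, 3.3],
    [[0, 0, 5], 0, 3.3],
    [[0, 0, 0], 0, 4],
    [[0, 0, 0], 0, 4],
    [[0, 0, 0], 0, 4]
  ]
}}

```text
t: 16.88
position: [0.6407, 0.0339, 0.0924]
ee_rot: [[0.079, 0.997, -0.0], [0.997, -0.079, -0.0], [-0.0, -0.0, -1.0]]
wrist_force: [-0.5, 0.2, -0.3]
finger_gap: 0.04
grasp_force: 0.0
```

```bash
python3 - <<'E'
from h import *
print(shift(656,-184.6,80,-5.7))
E
```

```text
(array([-21.66,   3.25,   1.24]), np.float64(0.02))
```

Emit:
{"name": "arm_command", "arguments": {
  "moves": [
    [[-21.7, 3.2, 0], 0.02, 4],
    [[-21.7, 3.2, 0], 0.02, 4],
    [[-21.7, 3.2, 0], 0.02, 4],
    [[-21.7, 3.2, 0], 0.02, 4],
    [[-21.7, 3.2, 1.2], 0.02, 4],
    [[-21.7, 3.2, 1.2], 0.02, 4],
    [[-21.7, 3.2, 1.2], 0.02, 4],
    [[-21.7, 3.2, 1.2], 0.02, 4]
  ]
}}

```text
t: 17.88
position: [0.6561, -0.1836, 0.0809]
ee_rot: [[0.097, 0.995, 0.0], [0.995, -0.097, 0.0], [0.0, 0.0, -1.0]]
wrist_force: [-0.5, -0.5, -0.1]
finger_gap: 0.0404
grasp_force: 0.0
```

```bash
python3 - <<'E'
from h import *
print(shift(656,-184.6,4,-5.7))
p,d=env.capture("scene");cv2.imwrite("pics/s4.png",cv2.resize(p[150:280,270:420],None,fx=4,fy=4))
P=cloud("scene",d).reshape(-1,3);P=P[~np.isnan(P).any(1)]*1000
for c,h in(((635.2,-39.7),22),((641,33.6),18)):
    q=P[(np.hypot(P[:,0]-c[0],P[:,1]-c[1])<22)&(P[:,2]>10)&(P[:,2]<30)];q=q[q[:,2]>np.percentile(q[:,2],40)]; print(len(q),q.mean(0))
E
```

```text
(array([-0.1 , -0.  ,  7.69]), np.float64(0.002))
39 [637.1049807  -41.26034374  22.16222907]
24 [642.83412444  34.18537205  18.88334972]
```

View pics/s4.png

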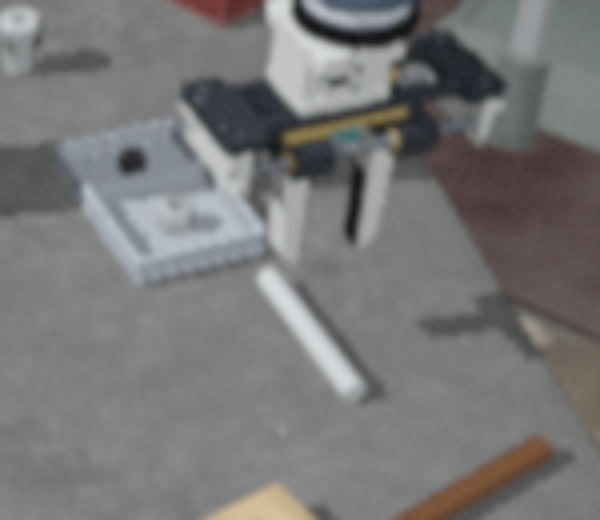

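Both nuts are seated in their bays (crop (130,160) and (175,215)). Next I'll grasp the bar.

Emit:
{"name": "arm_command", "arguments": {
  "moves": [
    [[-0.1, 0, 4], 0, 4],
    [[-0.1, 0, 6.5], 0, 4],
    [[-0.1, 0, 7.7], 0, 4],
    [[-0.1, 0, 7.7], 0, 4],
    [[-0.1, 0, 7.7], 0, 1],
    [[-0.1, 0, 7.7], 0, 1],
    [[-0.1, 0, 7.7], 0, 1],
    [[-0.1, 0, 7.7], 0, 1],
    [[-0.1, 0, 7.7], 0, 1],
    [[-0.1, 0, 7.7], 0, 1],
    [[-0.1, 0, -1], 0, 1],
    [[-0.1, 0, -2], 0, 1],
    [[-0.1, 0, -2], 0, 1],
    [[-0.1, 0, -2], 0, 1]
  ],
  "force": 30
}}

```text
t: 19.68
position: [0.6546, -0.1854, 0.0987]
ee_rot: [[0.099, 0.995, -0.003], [0.995, -0.099, 0.001], [0.001, -0.003, -1.0]]
wrist_force: [-0.1, 1.0, -2.8]
finger_gap: 0.0169
grasp_force: 30.0
```

```bash
python3 - <<'E'
from h import *
print(shift(523.7,367.8,100,12.4),env.state()['position'])
E
```

```text
(array([ 53.76, -18.49,  -0.13]), np.float64(-0.315)) [ 0.65457782 -0.18543223  0.09869295]
```

Emit:
{"name": "arm_command", "arguments": {
  "moves": [
    [[53.7, -18.5, 0], -0.315, 1],
    [[53.7, -18.5, 0], -0.315, 1],
    [[53.7, -18.5, 0], -0.315, 1],
    [[53.7, -18.5, 0], -0.315, 1],
    [[53.7, -18.5, 0], -0.315, 1],
    [[53.7, -18.5, 0], -0.315, 1],
    [[53.7, -18.5, 0], -0.315, 1],
    [[53.7, -18.5, 0], -0.315, 1],
    [[53.7, -18.5, 0], -0.315, 1],
    [[53.7, -18.5, 0], -0.315, 1],
    [[53.7, -18.5, 0], -0.315, 1],
    [[53.7, -18.5, 0], -0.315, 1],
    [[53.7, -18.5, 0], -0.315, 1],
    [[53.7, -18.5, 0], -0.315, 1]
  ]
}}

```text
t: 21.42
position: [0.5253, 0.3656, 0.1007]
ee_rot: [[-0.213, 0.977, 0.0], [0.977, 0.213, -0.0], [-0.0, 0.0, -1.0]]
wrist_force: [0.5, 0.4, -2.5]
finger_gap: 0.0162
grasp_force: 30.0
```

```bash
python3 - <<'E'
from h import *
print(shift(523.7,367.8,8,12.4))
E
```

```text
(array([ 0.25, -0.11,  9.27]), np.float64(-0.002))
```

Emit:
{"name": "arm_command", "arguments": {
  "moves": [
    [[0.2, -0.1, 4], 0, 1],
    [[0.2, -0.1, 7], 0, 1],
    [[0.2, -0.1, 8.8], 0, 1],
    [[0.2, -0.1, 9.2], 0, 1],
    [[0.2, -0.1, 9.2], 0, 1],
    [[0.2, -0.1, 9.2], 0, 1],
    [[0.2, -0.1, 9.2], 0, 3.5],
    [[0.2, -0.1, 9.2], 0, 3.5],
    [[0.2, -0.1, 9.2], 0, 3.5],
    [[0.2, -0.1, 5], 0, 3.5],
    [[0.2, -0.1, 0], 0, 5],
    [[0.2, -0.1, 0], 0, 7],
    [[0.2, -0.1, 0], 0, 8]
  ],
  "force": 20
}}

```text
t: 23.05
position: [0.523, 0.3683, 0.1004]
ee_rot: [[-0.214, 0.977, -0.0], [0.977, 0.214, -0.0], [-0.0, -0.0, -1.0]]
wrist_force: [0.3, 0.3, -0.3]
finger_gap: 0.0605
grasp_force: 0.0
```

```bash
python3 - <<'E'
from h import *
print(shift(632,201.2,100,0))
E
```

```text
(array([-18.65,   7.07,   0.04]), np.float64(0.216))
```

Emit:
{"name": "arm_command", "arguments": {
  "moves": [
    [[-18.6, 7.1, 0], 0.216, 8],
    [[-18.6, 7.1, 0], 0.216, 8],
    [[-18.6, 7.1, 0], 0.216, 8],
    [[-18.6, 7.1, 0], 0.216, 8],
    [[-18.6, 7.1, 0], 0.216, 8],
    [[-18.6, 7.1, 0], 0.216, 8],
    [[-18.6, 7.1, 0], 0.216, 8],
    [[-18.6, 7.1, 0], 0.216, 8]
  ]
}}

```text
t: 24.05
position: [0.632, 0.2032, 0.1008]
ee_rot: [[-0.002, 1.0, 0.0], [1.0, 0.002, 0.0], [0.0, 0.0, -1.0]]
wrist_force: [0.3, -0.7, -0.6]
finger_gap: 0.0804
grasp_force: 0.0
```

```bash
python3 - <<'E'
from h import *
print(shift(632,201.2,22,0))
p,d=env.capture("scene");cv2.imwrite("pics/s5.png",cv2.resize(p[110:210,180:330],None,fx=4,fy=4))
E
```

```text
(array([-0.2 ,  0.  ,  7.88]), np.float64(0.002))
```

View pics/s5.png

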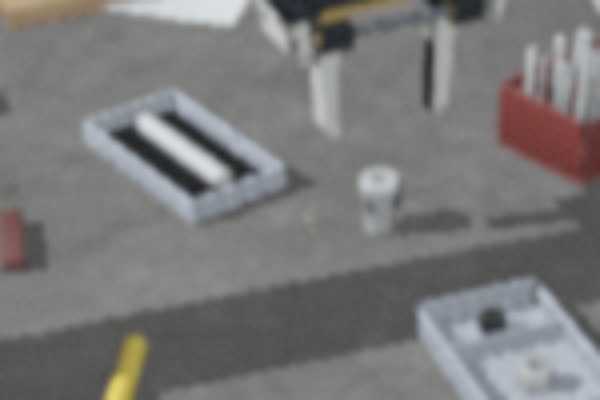

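The bar lies in the lined tray (crop (180,150)), so the second collet is next.

Emit:
{"name": "arm_command", "arguments": {
  "moves": [
    [[-0.15, 0, 4], 0, 8],
    [[-0.15, 0, 7], 0, 8],
    [[-0.15, 0, 7.9], 0, 8],
    [[-0.15, 0, 7.9], 0, 8],
    [[-0.15, 0, 7.9], 0, 2.5],
    [[-0.15, 0, 7.9], 0, 2.5],
    [[-0.15, 0, 7.9], 0, 2.5],
    [[-0.15, 0, 7.9], 0, 2.5],
    [[-0.15, 0, 7.9], 0, 2.5],
    [[-0.15, 0, 7.9], 0, 2.5],
    [[-0.15, 0, 7.9], 0, 2.5]
  ]
}}

```text
t: 25.48
position: [0.6325, 0.2005, 0.0217]
ee_rot: [[-0.0, 1.0, -0.0], [1.0, 0.0, 0.0], [0.0, -0.0, -1.0]]
wrist_force: [-0.7, -0.3, 1.1]
finger_gap: 0.0316
grasp_force: 20.0
```

```bash
python3 - <<'E'
from h import *
print(shift(519.1,-348.3,130,7.1),env.state()['position'])
E
```

```text
(array([-54.88, -11.34, -10.83]), np.float64(-0.124)) [0.63251414 0.20047176 0.0216867 ]
```

Emit:
{"name": "arm_command", "arguments": {
  "moves": [
    [[0, 0, -4], 0, 2.5],
    [[0, 0, -10.8], 0, 2.5],
    [[-54.9, -11.3, -10.8], -0.124, 2.5],
    [[-54.9, -11.3, -10.8], -0.124, 2.5],
    [[-54.9, -11.3, -10.8], -0.124, 2.5],
    [[-54.9, -11.3, -10.8], -0.124, 2.5],
    [[-54.9, -11.3, -10.8], -0.124, 2.5],
    [[-54.9, -11.3, -10.8], -0.124, 2.5],
    [[-54.9, -11.3, -10.8], -0.124, 2.5],
    [[-54.9, -11.3, -10.8], -0.124, 2.5],
    [[-54.9, -11.3, -10.8], -0.124, 2.5],
    [[-54.9, -11.3, -10.8], -0.124, 2.5],
    [[-54.9, -11.3, -10.8], -0.124, 2.5],
    [[-54.9, -11.3, -10.8], -0.124, 2.5],
    [[-54.9, -11.3, -10.8], -0.124, 2.5]
  ]
}}

```text
t: 27.35
position: [0.5201, -0.347, 0.1298]
ee_rot: [[-0.126, 0.992, -0.0], [0.992, 0.126, 0.0], [0.0, -0.0, -1.0]]
wrist_force: [0.0, 0.2, -1.0]
finger_gap: 0.0314
grasp_force: 20.0
```

```bash
python3 - <<'E'
from h import *
print(shift(519.1,-348.3,32.5,7.1),env.state()['position'])
E
```

```text
(array([-0.11, -0.12,  9.73]), np.float64(0.002)) [ 0.52011161 -0.34702777  0.12975441]
```

Emit:
{"name": "arm_command", "arguments": {
  "moves": [
    [[-0.1, -0.1, 5], 0, 2.5],
    [[-0.1, -0.1, 8], 0, 2.5],
    [[-0.1, -0.1, 9.3], 0, 2.5],
    [[-0.1, -0.1, 9.7], 0, 2.5],
    [[-0.1, -0.1, 9.7], 0, 2.5],
    [[-0.1, -0.1, 9.7], 0, 2.5],
    [[-0.1, -0.1, 9.7], 0, 5],
    [[-0.1, -0.1, 9.7], 0, 5],
    [[-0.1, -0.1, 9.7], 0, 5],
    [[-0.1, -0.1, 9.7], 0, 5.5],
    [[-0.1, -0.1, 6], 0, 5.5],
    [[-0.1, -0.1, 1], 0, 5.5],
    [[-0.1, -0.1, -3], 0, 5.5],
    [[15, -0.1, -6], 0, 5.5],
    [[25, -0.1, -6], 0, 5.5],
    [[25, -0.1, -6], 0, 5.5],
    [[25, -0.1, -6], 0, 5.5],
    [[25, -0.1, -6], 0, 5.5],
    [[25, -0.1, -6], 0, 5.5],
    [[25, -0.1, -6], 0, 5.5]
  ]
}}

```text
t: 29.85
position: [0.488, -0.102, 0.1895]
ee_rot: [[-0.122, 0.992, -0.0], [0.992, 0.122, -0.0], [-0.0, -0.0, -1.0]]
wrist_force: [0.1, -1.3, -0.6]
finger_gap: 0.0547
grasp_force: 0.0
```

```bash
python3 - <<'E'
from h import *
p,d=env.capture("scene");cv2.imwrite("pics/s6.png",cv2.resize(p[110:350,180:460],None,fx=2.4,fy=2.4))
P=cloud("scene",d).reshape(-1,3);P=P[~np.isnan(P).any(1)]*1000
for c in((527.4,-415.7),(519.1,-348.3)):
    q=P[(np.hypot(P[:,0]-c[0],P[:,1]-c[1])<28)&(P[:,2]>54)];print(len(q),q.mean(0),np.percentile(q[:,2],95))
E
```

```text
147 [ 526.49853716 -418.5223538    57.56885133] 59.88286136083385
124 [ 517.71258843 -348.7702354    57.52181327] 59.73959132391186
```

View pics/s6.png

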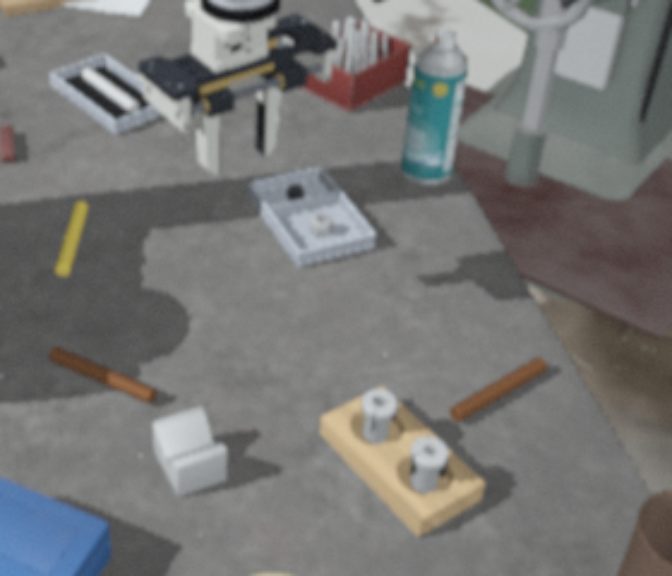

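Everything is in place: both collets stand in the pockets (crop (378,415) and (428,465)), both nuts are in their bays and the bar is in its tray. I'll hand the job in.

```bash
python3 -c "
from rig import env
print(env.close_job())"
```

```text
the job is handed in; nothing more can be done
None
```

The job is handed in at about 30 s of the 115 s allowed: the last images show both collets upright in their pockets, each nut flat in its bay and the bar in the lined tray. The vee block and key bar were not touched, and hand-in returned no verdict.

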